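# Sweep the stray drip valves into the dustpan

### The job

Sweep the three small black and green drip valves across the mat and into the blue dustpan with the fingertips, until each lies wholly past the sloping lip, on the pan's flat floor. Only push them along the surface, never pick one up, and leave the vial, the red-capped bottle and the green pipe tee undisturbed.

Things in the scene. Friction and masses are not known exactly. Their poses are not given: they have to be found in the camera images.
- dustpan: Blue dustpan fixed on the mat; it cannot move. Origin: middle of its underside, on the mat's top (3 mm above the bench). x points from the open mouth to the back wall, y across, z up. Flat floor, 3 mm thick, from x = -50 mm to the back wall at +70 mm; inside width 200 mm; walls 4 mm thick, side walls 16 mm high at the mouth rising in steps to 36, back rim 38. A stub grip sticks out behind
- pan_mouth (a point): Middle of the dustpan's front edge, on the mat, at x = -75 mm of the pan; same axes. From here the black sloping lip rises 3 mm over 25 mm to the blue flat floor. The mouth is 200 mm wide and opens roughly to the robot's right
- valve_0 (a point): Small in-line drip valve, loose, lying flat, about 20 g: black body 48 mm long, 17 mm wide and high, with a green key on one side that makes it 34 mm wide. Point: its centre, 8.5 mm above its underside; y along the body, key on the -x side, z up. Starts in front of the dustpan on the pale grey mat (3 mm thick, 400 x 530 mm)
- valve_1 (a point): Small in-line drip valve, loose, lying flat, about 20 g: black body 48 mm long, 17 mm wide and high, with a green key on one side that makes it 34 mm wide. Point: its centre, 8.5 mm above its underside; y along the body, key on the -x side, z up. Starts in front of the dustpan on the pale grey mat (3 mm thick, 400 x 530 mm)
- valve_2 (a point): Small in-line drip valve, loose, lying flat, about 20 g: black body 48 mm long, 17 mm wide and high, with a green key on one side that makes it 34 mm wide. Point: its centre, 8.5 mm above its underside; y along the body, key on the -x side, z up. Starts in front of the dustpan on the pale grey mat (3 mm thick, 400 x 530 mm)
- vial_center (a point): Capped sample vial with a blue cap, 27 mm across, 68 mm high, standing beside the valves; point at its centre, half-way up, z up. Bystander
- bottle_center (a point): White dropping bottle with a red cap, 30 mm across, 85 mm high, standing beside the valves; point at its centre, half-way up, z up. Bystander
- tee_center (a point): Light green PVC pipe tee, 60 x 80 x 39 mm, lying beside the dustpan; point at its centre, half-way up, z up. Bystander
There are look-alikes about, which are no part of the job. Leave any orange, pink or turquoise look-alike of the part that bears valve_1 alone.

How it is judged:
By the outcome, as a careful person would: the job done as asked, in the order asked, and still so for the second after the job is handed in, with the robot touching nothing.
It also fails if it takes over 72 s, if anything falls off the work surface, if the arm or the gripper's body presses on something with over 40 N, if the wrist force passes 120 N, or if a joint passes its speed limit or range.

### The arm

A 6-joint arm with a two-finger parallel gripper is mounted at the origin on a cart in front of the work surface, level with it; the furniture and walls round the work are solid. World frame = base frame: x ahead of the robot, y to its left, z up, the work surface at z = 0. Lengths are in mm, angles in rad, forces in N, time in s.
With the tool pointing down it reaches from about 325 to 850 mm from the base axis. Payload 15.5 kg.
Tool frame: the origin (TCP) lies between the finger pads; the fingertips stand 22 mm ahead of it and the grasp point (between the pads) lies 3 mm ahead of it; z points along the fingers, y is the line along which they close (so a half turn about z gives the same grasp; the last joint's range is limited). The gripper opens to 91 mm and grips with 3 to 60 N. Pads are 32 mm wide; open, the fingers measure 118 mm over their backs; the gripper's body (76 mm by 178 mm) begins 60 mm behind the grasp point.
Start: joints at [-1.365, 0.494, 1.345, -0, 1.302, -0.096], TCP at [185.776, -596.753, 235.915] pointing down, gripper open.
Joint ranges: [-2.91, 2.91], [-0.82, 2.16], [0.22, 2.67], [-1.22, 4.37], [0.12, 2.79], [-3.08, 3.08]. Speed limits (rad/s): [1.89, 1.89, 2.57, 3.01, 3.01, 3.01].

### API

Orientations are given as a 3x3 rotation matrix whose columns are the frame's x, y, z axes.
In Python, from bench import read_state, get_image, camera_params, hand_in gives the robot as it stands.
- The arm moves only by the tool jog_arm, never from a script. Its argument "series" is text: rows parted by semicolons, each of 6 numbers parted by spaces: the shift along the tool's x, y, z in m, then the turn, a rotation vector about the tool's x, y, z in units of 8 degrees (1.0 is 8 degrees). In form: tx ty tz ax ay az; .... A call has 1 to 10 rows; each row shifts and turns the commanded pose from where the row before left it, along the tool's axes as they then stand; what a row does not reach is not made up. A row lasts 1/8 s, in which the tool goes at most 62.5 mm and 10.7 degrees, less where a joint would pass 70% of its speed; a pose out of reach is approached as far as the arm can. A call with a gripper value outside its range is refused whole. "gripper" is the closure, from 0 (fully open) to 1 (shut), set as the call begins (left out, the last holds). The fingers move at their own pace and stop on an object; "force" is the grip in N (left out, the last holds). Time passes only in rows, so rows that do not move let the fingers close. It gives the time, the measured TCP pose, the force, the opening and the grip force at its end, in the units of the state.
- read_state(): the state, without advancing time (a new reading comes with each control period).
- get_image(name): name is "scene" or "top" or "wrist"; returns the picture (480x640x3 uint8, red, green, blue); there is no depth.
- camera_params(name): a dict with "mtx" (3x3 intrinsics, pixels), "T" (4x4, takes a point from camera to world coordinates). Camera axes: x right, y up, looking along -z (the intrinsics and any distortion apply to the point x, -y, -z); pixel columns grow to the right and rows downward; lengths in mm; the calibration is good to about 2 mm. A picture is of the moment at which its call begins: read the wrist's pose just before it. camera_params takes no time and is no camera call; for the wrist camera it gives the pose at the moment of the call.
- hand_in(): hands the job in; it is judged then, once.
The state is a dict: "time_s": time; "q": joint angles; "joint_vel": joint speeds; "joint_torque": joint torques, N m; "position": TCP position; "eef_rot": TCP orientation; "ft_force": force on the tool from outside, world axes, zero at the start; "wrist_torque": the same for the moment, N m; "grip_width": opening from 0.0 (shut) to 1.0 (fully open); "gripper_force": force on a finger pad.
Only numpy, scipy, OpenCV 4.12 (cv2) and the standard library are available. Lean on these libraries where they do the work, as an engineer would, in place of code of your own. Each camera call takes 0.05 s, during which the arm holds its last target. There are 200 camera calls.

## Working session

There is one attempt and no reset: what is moved stays moved. The work goes in short steps, Python scripts to look and compute and a tool call to move; the robot and the scene stay as the last step left them, time stands still between calls to the robot, and variables do not carry over. Pictures are saved under pics/ and viewed, at most 12 in all, crops included, and the job is handed in when it is done.

Besides the shell and the picture viewer there is one more tool, called after "Request:" by a JSON object that holds its "method" and its "body", one argument or row to a line. jog_arm: Moves the arm, as the interface text tells. Its arguments: {"type":"object","properties":{"series":{"type":"string"},"gripper":{"type":"number"},"force":{"type":"number"}},"required":["series"]}

```bash
mkdir -p pics; cat > h.py <<'E'
import numpy as np,cv2
from bench import *
def snap(n,f):
    p=camera_params(n); im=get_image(n); cv2.imwrite(f,im[:,:,::-1]); return im,p
def px2w(p,uv,z):
    K=np.array(p["mtx"]);T=np.array(p["T"])
    r=np.linalg.inv(K)@[uv[0],uv[1],1]; d=T[:3,:3]@[r[0],-r[1],-r[2]]
    o=T[:3,3]; return o+d*(z-o[2])/d[2]
def w2px(p,X):
    K=np.array(p["mtx"]);T=np.array(p["T"])
    c=T[:3,:3].T@(np.array(X)-T[:3,3]); q=K@[c[0],-c[1],-c[2]]; return q[:2]/q[2]
E
python3 - <<'E'
from h import *
for n in("top","scene"):
    im,p=snap(n,f"pics/{n}0.png"); print(p)
s=read_state();print(s["time_s"],s["position"],s["eef_rot"],s["grip_width"])
E
```

```text
{'mtx': array([[513.50919374,   0.        , 320.60985901],
       [  0.        , 513.50919374, 244.79548284],
       [  0.        ,   0.        ,   1.        ]]), 'T': array([[ 1.28573066e-02,  9.92425748e-01, -1.22171288e-01,
         4.85264758e+02],
       [-9.99510306e-01,  9.26992226e-03, -2.98867354e-02,
        -6.23738996e+01],
       [-2.85278474e-02,  1.22495724e-01,  9.92058950e-01,
         8.88522146e+02],
       [ 0.00000000e+00,  0.00000000e+00,  0.00000000e+00,
         1.00000000e+00]])}
{'mtx': array([[596.57086774,   0.        , 322.35688214],
       [  0.        , 596.57086774, 237.86714257],
       [  0.        ,   0.        ,   1.        ]]), 'T': array([[-6.32699598e-01,  4.27754806e-01, -6.45536246e-01,
        -1.88000103e+02],
       [-7.73986874e-01, -3.22162710e-01,  5.45119718e-01,
         5.85756501e+02],
       [ 2.52098729e-02,  8.44533608e-01,  5.34908822e-01,
         7.04864308e+02],
       [ 0.00000000e+00,  0.00000000e+00,  0.00000000e+00,
         1.00000000e+00]])}
0.1 [ 185.69875188 -596.4707043   235.40742908] [[ 9.54805536e-01  2.97231125e-01 -2.16854164e-04]
 [ 2.97231188e-01 -9.54804992e-01  1.02331576e-03]
 [ 9.71078562e-05 -1.04152337e-03 -9.99999453e-01]] 1.0032510541807542
```

View pics/top0.png

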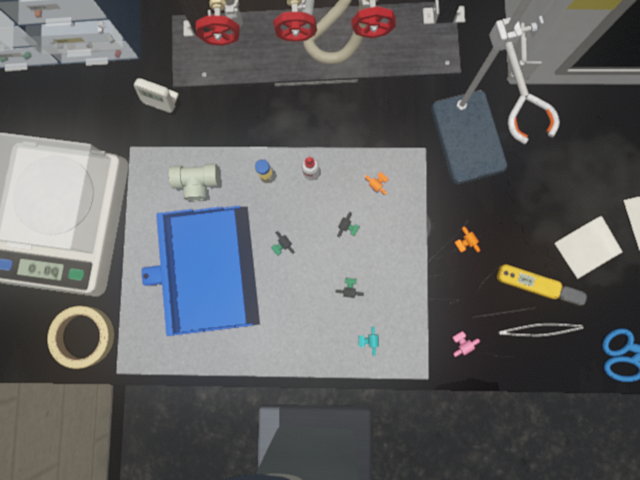

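View pics/scene0.png

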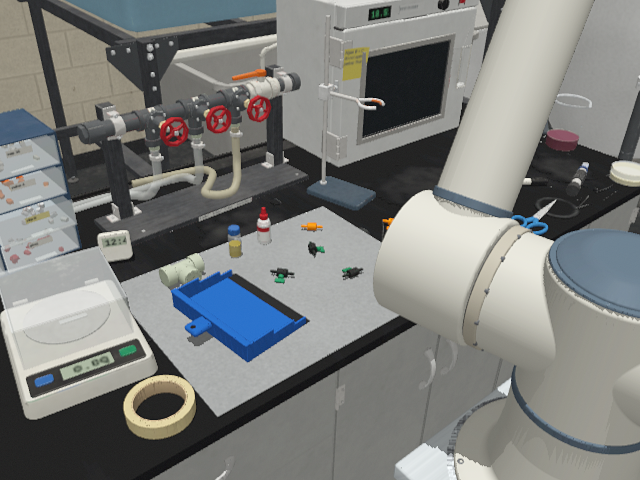

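Top view: the three black/green valves are at (347,225), (285,242) and (350,290). The look-alikes are orange (376,184) and (468,240), turquoise (371,341) and pink (465,345). The bystanders are the vial (264,170), bottle (310,168) and tee (193,180).

```bash
python3 - <<'E'
from h import *
im=cv2.imread("pics/top0.png")[:,:,::-1]; p=camera_params("top")
hsv=cv2.cvtColor(np.ascontiguousarray(im),cv2.COLOR_RGB2HSV)
roi=np.zeros(im.shape[:2],np.uint8); roi[155:372,262:422]=1
gray=im.max(2)
def blobs(m,z,name,mn=25):
    n,l,st,c=cv2.connectedComponentsWithStats(m.astype(np.uint8))
    for i in range(1,n):
        if st[i,4]>=mn:
            pts=np.argwhere(l==i)[:,::-1].astype(np.float32)
            W=np.array([px2w(p,q,z)[:2] for q in pts]).astype(np.float32)
            (c0,e,v)=(W.mean(0),)+tuple(np.linalg.eigh(np.cov(W.T)))
            print(name,st[i,4],c[i].round(1),"w",c0.round(1),"axis",np.degrees(np.arctan2(v[1,1],v[0,1])).round(0),W.min(0).round(0),W.max(0).round(0))
blobs((gray<75)&(roi>0),11.5,"black")
blobs((hsv[...,0]>45)&(hsv[...,0]<80)&(hsv[...,1]>90)&(roi>0),12,"green",8)
blue=(hsv[...,0]>100)&(hsv[...,0]<125)&(hsv[...,1]>140)
for n,uv,z in(("lipT",(247,207),6),("lipB",(259,324),6),("vialtop",(263,163),71),("bottop",(309,159),88),("bot base",(312,178),3),("turq",(371,341),11),("TLback",(160,210),40),("BLback",(168,334),40)):
    print(n,px2w(p,uv,z).round(0))
c=im[190:345,140:400]; cv2.imwrite("pics/crop.png",cv2.resize(np.ascontiguousarray(c[:,:,::-1]),None,fx=3,fy=3,interpolation=cv2.INTER_CUBIC))
E
```

```text
green 58 [353. 229.] w [621.2 -91.5] axis 168.0 [ 612. -100.] [628. -83.]
green 63 [276.8 248.7] w [585.7  39.5] axis -168.0 [577.  32.] [594.  48.]
green 59 [350.2 281.9] w [530.  -87.2] axis 112.0 [521. -95.] [535. -80.]
lipT [660.  94.   6.]
lipB [457.  68.   6.]
vialtop [720.  59.  71.]
bottop [722. -18.  88.]
bot base [713. -19.   3.]
turq [ 431. -123.   11.]
TLback [647. 236.  40.]
BLback [440. 212.  40.]
```

View pics/crop.png

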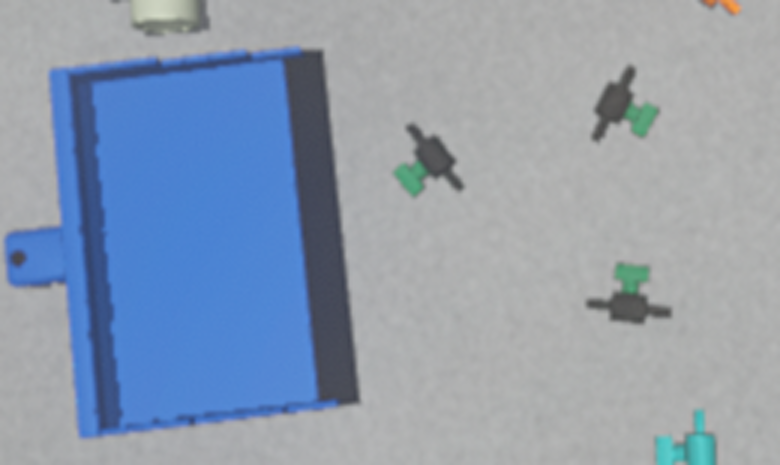

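Crop confirms the three black/green ones: bodies at crop (434,157), (615,102) and (628,306). They will go in straight lanes, pushed by a two-finger rake with a gap of about 30 mm.

Request:
{"method": "jog_arm", "body": {
  "series": "0.04 -0.03 0 0 0 0;0.04 -0.03 0 0 0 0;0.04 -0.03 0 0 0 0;0.04 -0.03 0 0 0 0;0.04 -0.03 0 0 0 0;0.04 -0.03 0 0 0 0;0.04 -0.03 0 0 0 0;0.04 -0.03 0 0 0 0;0.04 -0.03 0 0 0 0;0.04 -0.03 0 0 0 0",
  "gripper": 0.67
}}

```text
time_s: 1.35
position: [479.2, -189.9, 235.8]
eef_rot: [[0.955, 0.297, -0.0], [0.297, -0.955, 0.0], [-0.0, -0.0, -1.0]]
ft_force: [0.3, -0.7, 0.2]
grip_width: 0.327
gripper_force: 0.0
```

Request:
{"method": "jog_arm", "body": {
  "series": "0.04 -0.03 0 0 0 0;0.04 -0.03 0 0 0 0;0.04 -0.03 0 0 0 0;0 0 0 0 0 -1.3;0 0 0 0 0 -1.3;0 0 0 0 0 -1.3;0 0 0 0 0 -1.3;0 0 0 0 0 -1.3;0 0 0 0 0 -1.3;0 0 0 0 0 -1.3"
}}

```text
time_s: 2.6
position: [566.1, -69.8, 235.6]
eef_rot: [[-0.008, 1.0, -0.001], [1.0, 0.008, 0.0], [0.0, -0.001, -1.0]]
ft_force: [0.1, -0.5, -1.7]
grip_width: 0.332
gripper_force: 0.0
```

```bash
python3 - <<'E'
from h import *
p=camera_params("top")
for n,q in dict(A=(345,224),B=(284.7,242.3),C=(349.3,292)).items(): print(n,px2w(p,q,11.5).round(0))
s=read_state();print(s["time_s"],s["position"].round(1),s["eef_rot"].round(3),s["grip_width"],s["q"])
E
```

```text
A [630. -78.  12.]
B [597.  26.  12.]
C [513. -86.  12.]
2.6 [566.1 -69.8 235.6] [[-0.008  1.    -0.001]
 [ 1.     0.008  0.   ]
 [ 0.    -0.001 -1.   ]] 0.3320274435738467 [-2.27299717e-01  4.17318847e-01  1.48278188e+00  4.77186204e-05
  1.24215628e+00 -2.34893434e-01]
```

Request:
{"method": "jog_arm", "body": {
  "series": "0.0185 0.0145 0.02 0 0 0;0.0185 0.0145 0.02 0 0 0;0 0 0.03 0 0 0;0 0 0.03 0 0 0;0 0 0.03 0 0 0;0 0 0.03 0 0 0;0 0 0.024 0 0 0;0 0 0.012 0 0 0;0 0 0.008 0 0 0;0 0 0 0 0 0"
}}

```text
time_s: 3.85
position: [595.3, -32.8, 32.0]
eef_rot: [[-0.002, 1.0, -0.0], [1.0, 0.002, 0.0], [0.0, -0.0, -1.0]]
ft_force: [-0.4, -1.3, 0.4]
grip_width: 0.33
gripper_force: 0.0
```

```bash
python3 - <<'E'
from h import *
im,p=snap("top","pics/top1.png")
cv2.imwrite("pics/c1.png",cv2.resize(cv2.imread("pics/top1.png")[150:350,130:400],None,fx=2.9,fy=2.9))
im,p=snap("scene","pics/s1.png")
cv2.imwrite("pics/c1s.png",cv2.resize(cv2.imread("pics/s1.png")[190:370,120:420],None,fx=2.6,fy=2.6))
E
```

```text
(no output)
```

View pics/c1s.png

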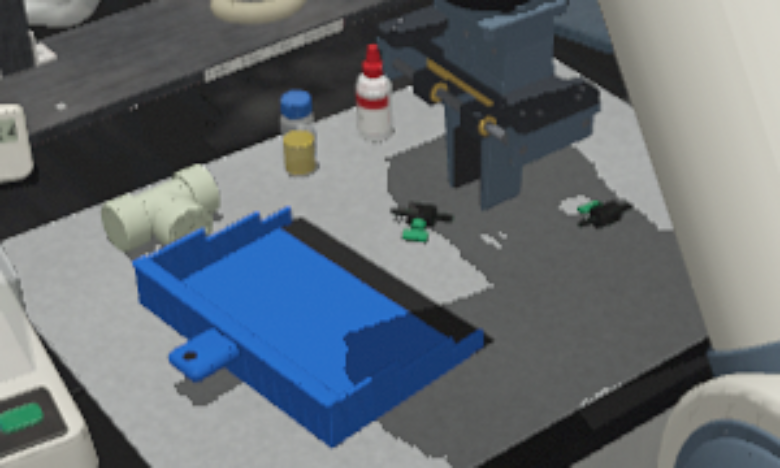

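The scene shows the fingers down behind valve B at crop (425,215), with vial and bottle clear. Pushing now.

Request:
{"method": "jog_arm", "body": {
  "series": "0.01 0 0 0 0 0;0.01 0 0 0 0 0;0.01 0 0 0 0 0;0.01 0 0 0 0 0;0.01 0 0 0 0 0;0.01 0 0 0 0 0;0.01 0 0 0 0 0;0.01 0 0 0 0 0;0.01 0 0 0 0 0;0 0 0 0 0 0"
}}

```text
time_s: 5.2
position: [595.1, 58.0, 31.9]
eef_rot: [[-0.002, 1.0, -0.0], [1.0, 0.002, 0.0], [0.0, -0.0, -1.0]]
ft_force: [-0.5, -0.4, -0.4]
grip_width: 0.336
gripper_force: 0.0
```

```bash
python3 - <<'E'
from h import *
im,p=snap("scene","pics/s2.png")
cv2.imwrite("pics/c2s.png",cv2.resize(cv2.imread("pics/s2.png")[190:370,120:420],None,fx=2.6,fy=2.6))
E
```

```text
(no output)
```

View pics/c2s.png

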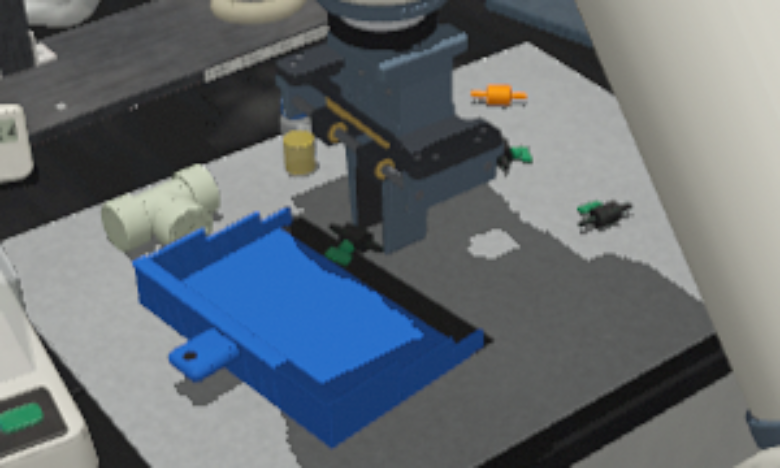

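Valve B at crop (350,240) sits in the rake on the lip, heading in.

Request:
{"method": "jog_arm", "body": {
  "series": "0.01 0 0 0 0 0;0.01 0 0 0 0 0;0.01 0 0 0 0 0;0.01 0 0 0 0 0;0.01 0 0 0 0 0;0.01 0 0 0 0 0;0.01 0 0 0 0 0;0.01 0 0 0 0 0;0.01 0 0 0 0 0;0.005 0 0 0 0 0"
}}

```text
time_s: 6.5
position: [595.0, 152.9, 31.9]
eef_rot: [[-0.002, 1.0, 0.0], [1.0, 0.002, 0.0], [0.0, 0.0, -1.0]]
ft_force: [0.1, -0.2, 1.1]
grip_width: 0.326
gripper_force: 0.1
```

Request:
{"method": "jog_arm", "body": {
  "series": "-0.01 0 0 0 0 0;-0.01 0 -0.02 0 0 0;0 0 -0.04 0 0 0;0 0 -0.04 0 0 0;-0.034 -0.01 0 0 0 0;-0.034 -0.01 0 0 0 0;-0.034 -0.01 0 0 0 0;-0.034 -0.01 0 0 0 0;-0.034 -0.01 0 0 0 0;-0.034 -0.01 0 0 0 0"
}}

```text
time_s: 7.75
position: [534.9, -74.0, 133.3]
eef_rot: [[-0.001, 1.0, 0.001], [1.0, 0.001, -0.0], [-0.0, 0.001, -1.0]]
ft_force: [-0.6, 0.2, -0.5]
grip_width: 0.329
gripper_force: 0.0
```

Request:
{"method": "jog_arm", "body": {
  "series": "-0.034 -0.01 0 0 0 0;-0.034 -0.009 0 0 0 0;0 0 0 0 0 0"
}}

```text
time_s: 8.12
position: [515.8, -142.8, 133.2]
eef_rot: [[0.002, 1.0, 0.001], [1.0, -0.002, -0.001], [-0.001, 0.001, -1.0]]
ft_force: [0.0, 0.8, 0.0]
grip_width: 0.332
gripper_force: 0.0
```

```bash
python3 - <<'E'
from h import *
im,p=snap("top","pics/top2.png")
cv2.imwrite("pics/c3.png",cv2.resize(cv2.imread("pics/top2.png")[150:350,130:400],None,fx=2.9,fy=2.9))
E
```

```text
(no output)
```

View pics/c3.png

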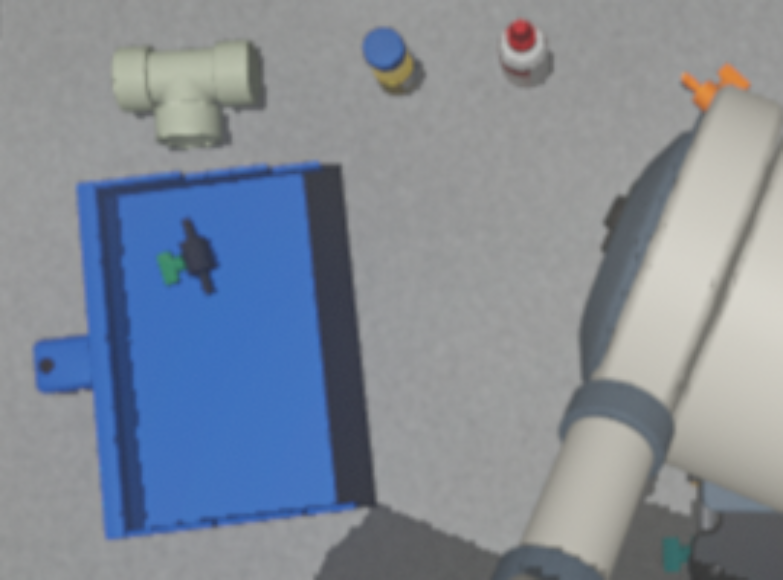

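Valve B lies on the flat floor at crop (195,255), and vial, bottle and tee are unmoved. Next is valve C.

Request:
{"method": "jog_arm", "body": {
  "series": "0 0 0.03 0 0 0;0 0 0.03 0 0 0;0 0 0.025 0 0 0;0 0 0.012 0 0 0;0 0 0.0045 0 0 0;0 0 0 0 0 0;0.01 0 0 0 0 0;0.01 0 0 0 0 0;0.01 -0.001 0 0 0 0;0.01 -0.001 0 0 0 0"
}}

```text
time_s: 9.43
position: [514.3, -99.0, 30.5]
eef_rot: [[-0.002, 1.0, 0.0], [1.0, 0.002, 0.0], [0.0, 0.0, -1.0]]
ft_force: [0.5, 0.2, 1.1]
grip_width: 0.326
gripper_force: 0.0
```

Request:
{"method": "jog_arm", "body": {
  "series": "0.01 -0.001 0 0 0 0;0.01 -0.001 0 0 0 0;0.01 -0.001 0 0 0 0;0.01 -0.001 0 0 0 0;0.01 -0.001 0 0 0 0;0.01 -0.001 0 0 0 0;0.01 -0.001 0 0 0 0;0.01 -0.001 0 0 0 0;0.01 -0.001 0 0 0 0;0.01 -0.001 0 0 0 0"
}}

```text
time_s: 10.68
position: [504.1, 0.7, 30.4]
eef_rot: [[-0.002, 1.0, -0.0], [1.0, 0.002, -0.0], [-0.0, -0.0, -1.0]]
ft_force: [-0.0, -0.1, -0.7]
grip_width: 0.328
gripper_force: 0.0
```

```bash
python3 - <<'E'
from h import *
im,p=snap("scene","pics/s4.png")
cv2.imwrite("pics/c4s.png",cv2.resize(cv2.imread("pics/s4.png")[190:370,120:420],None,fx=2.6,fy=2.6))
E
```

```text
(no output)
```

View pics/c4s.png

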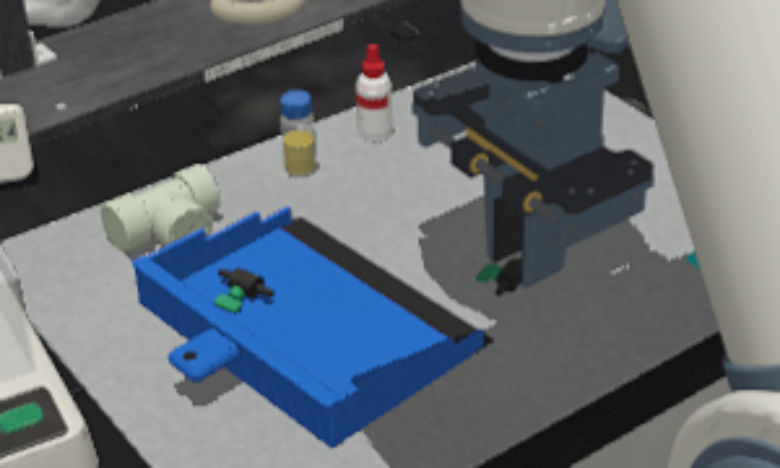

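Valve C is moving ahead of the rake at crop (505,275). Continuing.

Request:
{"method": "jog_arm", "body": {
  "series": "0.01 -0.001 0 0 0 0;0.01 -0.001 0 0 0 0;0.01 -0.001 -0.001 0 0 0;0.01 -0.001 0 0 0 0;0.01 -0.001 0 0 0 0;0.01 -0.001 0 0 0 0;0.01 0 0 0 0 0;0.01 0 0 0 0 0;0.01 0 0 0 0 0;0.01 0 0 0 0 0"
}}

```text
time_s: 11.98
position: [498.1, 100.7, 31.4]
eef_rot: [[-0.002, 1.0, 0.0], [1.0, 0.002, 0.0], [0.0, 0.0, -1.0]]
ft_force: [0.6, -0.3, -0.5]
grip_width: 0.33
gripper_force: 0.1
```

Request:
{"method": "jog_arm", "body": {
  "series": "0.01 0 0 0 0 0;0.01 0 0 0 0 0;0.01 0 0 0 0 0;0.01 0 0 0 0 0;0 0 0 0 0 0;-0.01 0 0 0 0 0;-0.01 0 -0.02 0 0 0;0 0 -0.04 0 0 0;0 0 -0.04 0 0 0;0 0 0 0 0 0"
}}

```text
time_s: 13.22
position: [499.5, 119.3, 133.9]
eef_rot: [[-0.001, 1.0, 0.005], [1.0, 0.001, 0.0], [0.0, 0.005, -1.0]]
ft_force: [-0.2, -0.4, 0.1]
grip_width: 0.328
gripper_force: 0.0
```

Request:
{"method": "jog_arm", "body": {
  "series": "-0.035 0.02 0 0 0 0;-0.035 0.02 0 0 0 0;-0.035 0.02 0 0 0 0;-0.035 0.02 0 0 0 0;-0.035 0.02 0 0 0 0;-0.035 0.02 0 0 0 0;-0.015 0.02 0 0 0 0;0 0 0 0 0 0"
}}

```text
time_s: 14.22
position: [638.7, -106.6, 130.1]
eef_rot: [[0.0, 1.0, -0.001], [1.0, -0.0, -0.0], [-0.0, -0.001, -1.0]]
ft_force: [0.1, 0.6, 0.6]
grip_width: 0.332
gripper_force: 0.0
```

```bash
python3 - <<'E'
from h import *
im,p=snap("top","pics/top5.png")
cv2.imwrite("pics/c5.png",cv2.resize(cv2.imread("pics/top5.png")[150:350,130:400],None,fx=2.9,fy=2.9))
E
```

```text
(no output)
```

View pics/c5.png

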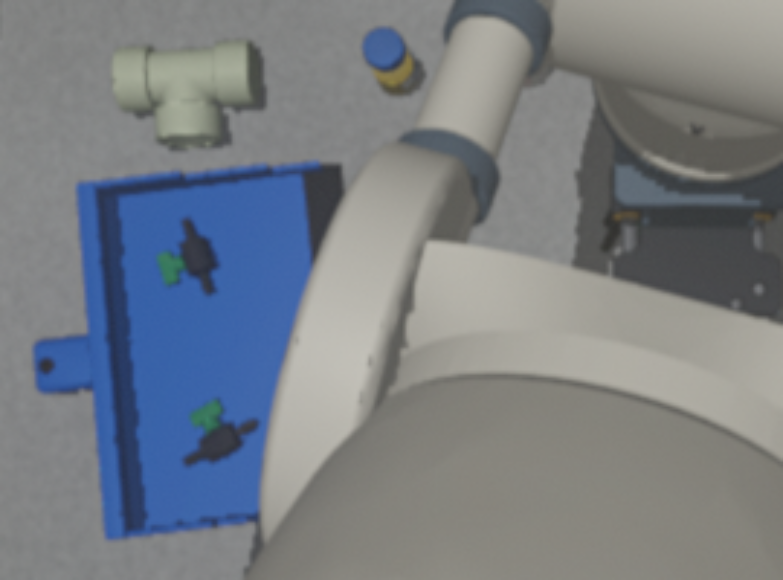

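Valve C is on the flat floor at crop (220,440). Next is valve A, with the rake slanted and slightly tilted away from the bottle.

Request:
{"method": "jog_arm", "body": {
  "series": "-0.02 -0.002 0 0 0 0;0 0 0.01 0 0 -0.95;0 0 0.02 0 0 -0.95;0 0 0.025 0 0 0;0 0 0.025 0 0 0;0 0 0.012 0 0 0;0 0 0.006 0 0 0;0 0 0 -0.5 0 0;0 0 0 0 0 0"
}}

```text
time_s: 15.4
position: [635.9, -125.1, 34.0]
eef_rot: [[-0.263, 0.962, 0.067], [0.965, 0.263, 0.018], [-0.0, 0.07, -0.998]]
ft_force: [-0.3, -0.2, 0.9]
grip_width: 0.332
gripper_force: 0.0
```

```bash
python3 - <<'E'
from h import *
im,p=snap("scene","pics/s6.png")
cv2.imwrite("pics/c6s.png",cv2.resize(cv2.imread("pics/s6.png")[170:350,160:460],None,fx=2.6,fy=2.6))
E
```

```text
(no output)
```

View pics/c6s.png

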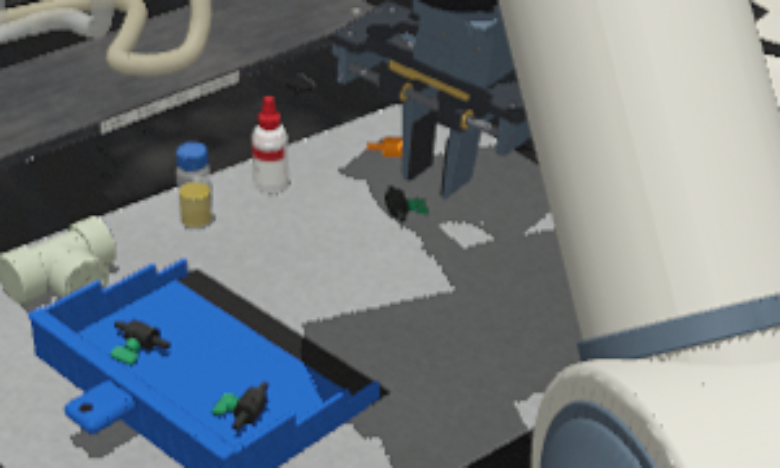

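Valve A is at crop (400,205), in front of the fingers. The orange look-alike and bottle are clear. Pushing.

Request:
{"method": "jog_arm", "body": {
  "series": "0.01 0 0.001 0 0 0;0.01 0 0 0 0 0;0.01 0 0 0 0 0;0.01 0 0 0 0 0;0.01 0 0 0 0 0;0.01 0 0 0 0 0;0.01 0 0 0 0 0;0.01 0 0 0 0 0;0.01 0 0 0 0 0;0.01 0 0 0 0 0"
}}

```text
time_s: 16.7
position: [609.9, -27.6, 32.4]
eef_rot: [[-0.264, 0.962, 0.067], [0.965, 0.263, 0.018], [0.0, 0.07, -0.998]]
ft_force: [-0.1, -0.3, -0.5]
grip_width: 0.329
gripper_force: 0.1
```

```bash
python3 - <<'E'
from h import *
im,p=snap("scene","pics/s7.png")
cv2.imwrite("pics/c7s.png",cv2.resize(cv2.imread("pics/s7.png")[170:350,160:460],None,fx=2.6,fy=2.6))
E
```

```text
(no output)
```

View pics/c7s.png

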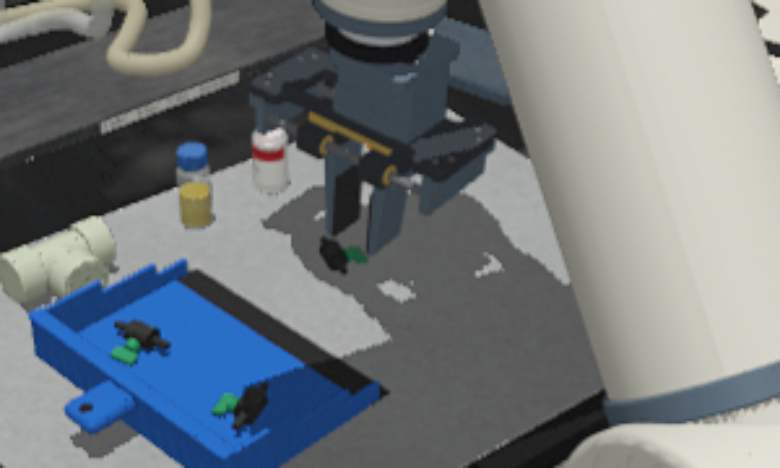

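Valve A rides ahead of the rake at crop (340,252), and the bottle is clear. Continuing onto the floor.

Request:
{"method": "jog_arm", "body": {
  "series": "0.01 -0.001 0 0 0 0;0.01 -0.001 0 0 0 0;0.01 -0.001 0 0 0 0;0.01 -0.001 0 0 0 0;0.01 -0.001 0 0 0 0;0.01 -0.001 0 0 0 0;0.01 -0.001 0 0 0 0;0.01 -0.001 0 0 0 0;0.01 0 0 0 0 0;0.01 0 0 0 0 0"
}}

```text
time_s: 18.0
position: [575.9, 66.8, 31.9]
eef_rot: [[-0.264, 0.962, 0.067], [0.965, 0.263, 0.018], [-0.0, 0.07, -0.998]]
ft_force: [-0.2, -0.6, 0.4]
grip_width: 0.327
gripper_force: 0.2
```

Request:
{"method": "jog_arm", "body": {
  "series": "0.01 0 0 0 0 0;0.01 0 0 0 0 0;0.01 0 0 0 0 0;0.01 0 0 0 0 0;0.01 0 0 0 0 0;0 0 0 0 0 0;-0.01 0 0 0 0 0;-0.01 0 -0.02 0 0 0;0 0 -0.04 0 0 0;0 0 -0.04 0 0 0"
}}

```text
time_s: 19.25
position: [561.5, 92.0, 132.6]
eef_rot: [[-0.263, 0.963, 0.067], [0.965, 0.262, 0.018], [0.0, 0.069, -0.998]]
ft_force: [-0.1, 0.4, 0.7]
grip_width: 0.329
gripper_force: 0.0
```

Request:
{"method": "jog_arm", "body": {
  "series": "-0.04 0 -0.02 0 0 0;-0.04 0 -0.02 0 0 0;-0.04 0 0 0 0 0;-0.04 0 0 0 0 0;-0.04 0 0 0 0 0;-0.04 0 0 0 0 0;-0.04 0 0 0 0 0;-0.03 0 0 0 0 0;0 0 0 0 0 0;0 0 0 0 0 0"
}}

```text
time_s: 20.5
position: [640.0, -206.7, 171.3]
eef_rot: [[-0.263, 0.962, 0.067], [0.965, 0.263, 0.019], [0.001, 0.069, -0.998]]
ft_force: [-0.4, 0.4, -0.6]
grip_width: 0.332
gripper_force: 0.0
```

```bash
python3 - <<'E'
from h import *
im,p=snap("top","pics/top8.png")
cv2.imwrite("pics/c8.png",cv2.resize(cv2.imread("pics/top8.png")[150:350,130:400],None,fx=2.9,fy=2.9))
E
```

```text
(no output)
```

View pics/c8.png

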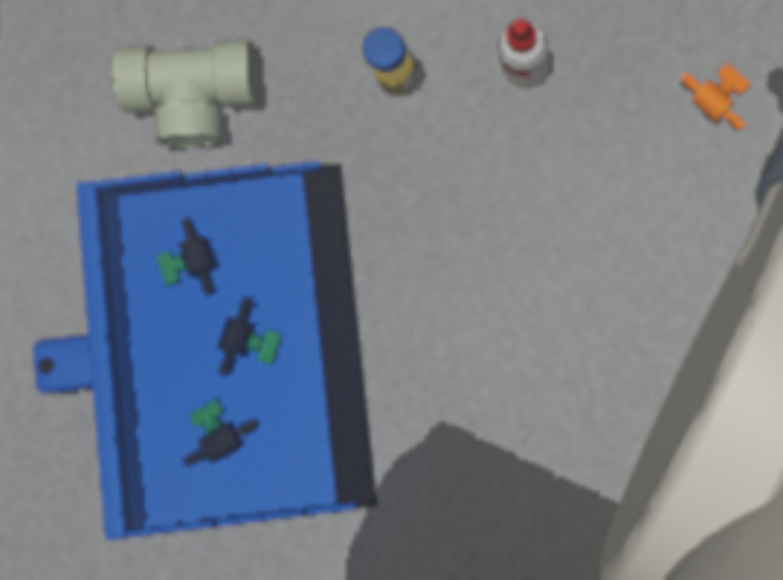

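All three valves, at crop (195,255), (238,338) and (220,440), lie wholly on the flat blue floor. The nearest key edge is at column 282 and the lip starts near column 318. The bystanders are unmoved.

```bash
python3 -c "
from bench import hand_in
print(hand_in())"
```

```text
the job is handed in; nothing more can be done
None
```

I pushed all three black and green valves past the lip onto the dustpan's flat floor, left the vial, bottle and tee where they stood, and handed the job in at about 20.5 s.

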